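# Clamp the sheet frame of a thermoforming machine with its wing screw

## Robot

A 6-joint arm with a two-finger parallel gripper is mounted at the origin on the work surface. World frame = base frame: x ahead of the robot, y to its left, z up, the work surface at z = 0. Lengths are in m, angles in rad, forces in N, time in s.
With the tool pointing down it reaches from about 0.3 to 0.875 m from the base axis. Payload 6.4 kg.
Tool frame: the origin (TCP) lies at the very end of the fingers, on their centre line; the grasp point (between the pads) lies 19 mm behind it (bot.pinch_z is the z of the grasp point in the tool frame, in m); z points along the fingers, y is the direction in which the jaws open and shut (so a half turn about z gives the same grasp; the last joint's range is limited). The gripper opens to 85 mm and grips with 20 to 120 N. Pads are 22 mm wide; open, the fingers measure 114 mm over their backs; the gripper's body (76 mm by 85 mm) begins 54 mm behind the grasp point. The pads swing forward as they close: fully open they stand 13 mm farther back than shut.
Start: joints at [1.087, 0.181, 1.607, -0, 1.354, -0.206], TCP at [0.158, 0.553, 0.231] pointing down, gripper open.
Joint ranges: [-2.99, 2.99], [-0.89, 2.07], [0.3, 2.58], [-1.14, 4.28], [0, 2.63], [-3.12, 3.12]. Speed limits (rad/s): [2.57, 2.57, 3.01, 3.14, 3.14, 3.14].

## Interface

Orientations are given as a unit quaternion [x, y, z, w].
In Python, from station import bot, eyes gives the robot as it stands.
- The arm moves only by the shell command python3 -m inch 'ROWS' [FORCE]. ROWS is JSON, a list of rows, each a list of 7 numbers: the shift along the tool's x, y, z in m, then the turn, a rotation vector about the tool's x, y, z in units of 5 degrees (1.0 is 5 degrees), then the finger opening in m, from 0 to 0.0854. A call has 1 to 12 rows; each row shifts and turns the commanded pose from where the row before left it, along the tool's axes as they then stand; what a row does not reach is not made up. A row lasts 1/10 s, in which the tool goes at most 50 mm and 8.59 degrees, less where a joint would pass 70% of its speed; a pose out of reach is approached as far as the arm can. A call is refused whole if a number of a shift passes 0.05 or a number of a turn 1, either way. A call with a gripper value outside its range is refused whole. The fingers move at their own pace and stop on an object; FORCE is the grip in N (left out, the last holds). Time passes only in rows, so rows that do not move let the fingers close. It gives the time, the measured TCP pose, the force and the opening at its end, in the units of the state.
- bot.read_state(): the state, without advancing time (a new reading comes with each control period).
- eyes.read_camera(name): name is "scene" or "top" or "wrist"; returns (picture, depth): 420x560x3 uint8, red, green, blue; 420x560 float32, m along the optical axis (not along the pixel's ray), 0 where there is no reading.
- eyes.calibration(name): a dict with "fx", "fy", "cx", "cy" (pixels), "rvec" (rotation vector, rad) and "tvec" (3), from world to camera coordinates, as OpenCV has them; the wrist camera has in their place "T_tool_cam" (4x4, takes a point from camera to tool coordinates, whose origin is the TCP and whose axes are the flange's). Camera axes: x right, y down, z forward; pixel columns grow to the right and rows downward; lengths in m; the calibration is good to about 2 mm. A picture is of the moment at which its call begins: read the wrist's pose just before it. calibration takes no time and is no camera call.
- bot.sign_off(): hands the job in, once; it reports no verdict.
The state is a dict: "t": time; "joints": joint angles; "joint_vel": joint speeds; "joint_efforts": joint torques, N m; "eef_pos": TCP position; "tcp_rot": TCP orientation; "wrist_force": force on the tool from outside, world axes, zero at the start; "moment": the same for the moment, N m; "finger_gap": finger opening in m.
Only numpy, scipy, OpenCV 4.12 (cv2) and the standard library are available. Lean on these libraries where they do the work, as an engineer would, in place of code of your own. Each camera call takes 0.05 s, during which the arm holds its last target.

## Task

Swing the clamp frame of the thermoforming machine down shut over the clear sheet and fasten it with its captive wing screw. Start the thread as a careful technician does: press the screw down lightly and keep it pressed while turning it backward (anticlockwise from above) until you feel the thread start drop, then drive it forward (clockwise) until it is fully home, neither forcing nor overtightening it. Let go and leave everything else on the bench where it is.

Things in the scene. Friction and masses are not known exactly. Their poses are not given: they have to be found in the camera images.
- machine: White thermoforming machine fixed to the bench: housing 320 x 250 mm, deck 85 mm high, round aluminium forming chamber in the middle, heater on a column at the rear left, swung aside. Origin under the chamber's centre on the bench, x from the screw's side (front) to the hinge side, y to the left, z up.
- frame_hinge (a point): Middle of the clamp frame's hinge axis, 98 mm behind the chamber's centre and 134 mm above the bench; the axis lies along the machine's y. At this point's frame x points away from the screw and z up when the frame is shut; it turns with the frame.
- frame (a joint): Opening angle (rad) of the aluminium clamp ring, 166 mm across and 8 mm thick: 0 shut and level, growing as its front rises; stop at 1.2. A stiff friction hinge holds it where it is left; pushing the tab down takes about 1 to 4 N.
- frame_tab (a point): Middle of the top face of the thumb tab at the front end of the ring's lug, 30 mm wide, 248 mm from the hinge axis and 45 mm in front of the screw's axis; 142 mm above the bench when the frame is shut. Push here from above to shut the frame.
- wing (a point): Centre of the screw's black wing grip, a bar 56 long, 15 wide, 22 mm high, on the screw's axis (105 mm in front of the chamber's centre). Its frame's x runs along the bar, z up the axis; it turns with the screw. It stands 28 mm above the lug's top with the screw home, 41 mm with it raised. 10 to 40 N of grip holds it.
- travel (a joint): How far (m) the screw is pushed down in the lug: 0 raised, where a spring of 2 N rising to 6 N lifts it while no thread holds, 0.013 home (its shoulder, faced with a thin rubber washer, bears on the lug). Frame shut, the thread ends meet at 0.003 to 0.006; the drop is about 5 mm. Once threaded it stays where left.
- turn (a joint): Turn of the screw (rad), 0 at the start, positive clockwise from above (forward), negative backward. Coarse two-start thread, 12 mm down per turn forward (1.9 mm per rad), 1 to 2 mm axial play. Where the threads' ends part is hidden: anywhere from 0.4 to 1.9 rad backward. Turned further back, the screw climbs again; so stop at the drop. Drop to home: about 3.5 rad.
- screw: The captive wing screw: steel shoulder 36 mm across at its origin (on the axis, underside), wing grip above, 24 mm thread below, which enters the steel boss under the lug. The thread is spoilt if over 20 N bears on it on the way down (6 to 8 N of pressing is plenty) or over 60 N when tightened, about 1 rad past the first touch of the shoulder on the lug.
- cast_a: Stone dental cast with teeth on a blue-grey base, 56 x 62 x 31 mm, beside the machine; origin under its centre. Leave alone.
- cast_b: Stone dental cast with teeth, 56 x 62 x 31 mm, on the bench; origin under its centre. Leave alone.
- jar: Round jar, 48 mm across, 58 mm high, near the machine; origin under its centre. Leave alone.
- wax_knife: Wax spatula, 160 mm long, lying beside the machine; origin at its middle. Leave alone.
- bowl: Rubber mixing bowl, 124 mm across, 70 mm high; origin under its centre. Leave alone.
- blanks: Stack of round blank sheets, 125 mm across, 24 mm high; origin under its centre. Leave alone.
- brush: Brush, 170 mm long, lying on the bench; origin at its middle. Leave alone.

How it is judged:
By the outcome, as a careful person would: the job done as asked, in the order asked, and still so for the second after the job is handed in, with the robot touching nothing.
It also fails if it takes over 72 s, if anything falls off the work surface, if the arm or the gripper's body presses on something with over 40 N, if the wrist force passes 120 N, or if a joint passes its speed limit or range.

## Working session

There is one attempt and no reset: what is moved stays moved. The work goes in short steps, Python scripts to look and compute and a shell command to move; the robot and the scene stay as the last step left them, time stands still between calls to the robot, and variables do not carry over. Pictures are saved under pics/ and viewed, and the job is handed in when it is done.

```bash
ls; mkdir -p pics; python3 - <<'E'
from station import bot, eyes
import cv2
print(bot.read_state(), bot.pinch_z)
for n in ("scene","top","wrist"):
    p,d=eyes.read_camera(n); cv2.imwrite(f"pics/{n}0.png",p[:,:,::-1])
    import numpy as np; np.save(f"pics/{n}0_d.npy",d)
    print(n,eyes.calibration(n))
E
```

```text
pics
{'t': 0.0, 'joints': array([ 1.08669887e+00,  1.81542070e-01,  1.60799771e+00,  4.23342356e-05,
        1.35379772e+00, -2.06324812e-01]), 'joint_vel': array([-0.00120606, -0.00039627,  0.00136222,  0.00097436, -0.00037649,
       -0.00015206]), 'joint_efforts': array([ 1.02341608e-03, -4.44872940e+01, -3.51340914e+01,  3.44949285e-05,
        9.02920176e-03,  1.37134199e-05]), 'eef_pos': array([0.15739848, 0.55247202, 0.23038855]), 'tcp_rot': array([ 1.38444727e-01,  9.90369777e-01, -8.13962437e-04, -3.14672234e-04]), 'wrist_force': array([0.17511897, 0.15058553, 0.62471233]), 'moment': array([-0.06532417, -0.01428791,  0.02378441]), 'finger_gap': 0.08527257679917297} -0.0187
scene {'fx': 422.5833391962605, 'fy': 422.5833391962605, 'cx': 277.64522647036654, 'cy': 216.93145614049263, 'rvec': array([ 1.03320868,  2.68235786, -0.73199823]), 'tvec': array([ 0.42885343, -0.28463147,  1.45429064])}
top {'fx': 393.46644981340256, 'fy': 393.46644981340256, 'cx': 280.9502591159483, 'cy': 205.05446718986488, 'rvec': array([ 2.13843218, -2.19438258,  0.14356068]), 'tvec': array([0.00587608, 0.62756322, 1.13769359])}
wrist {'fx': 314.46095123616607, 'fy': 314.46095123616607, 'cx': 278.7527478515581, 'cy': 204.6051247208733, 'T_tool_cam': array([[ 8.01260010e-04, -9.53309098e-01, -3.01995234e-01,
         7.58385726e-02],
       [ 9.99999614e-01,  6.54980155e-04,  5.85642223e-04,
        -5.64943375e-04],
       [-3.60497174e-04, -3.01995587e-01,  9.53309255e-01,
        -1.43344158e-01],
       [ 0.00000000e+00,  0.00000000e+00,  0.00000000e+00,
         1.00000000e+00]])}
```

View pics/scene0.png

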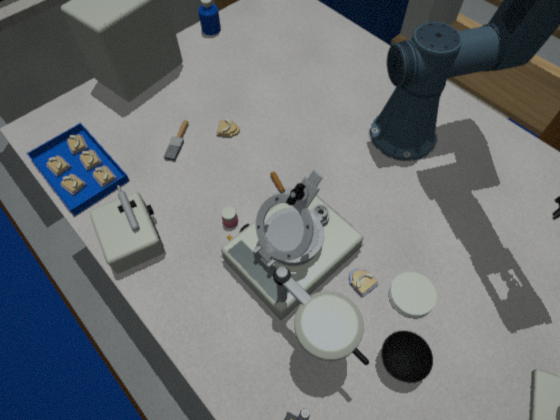

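View pics/top0.png

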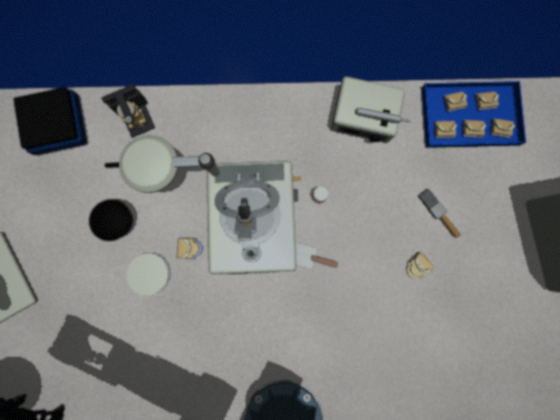

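View pics/wrist0.png

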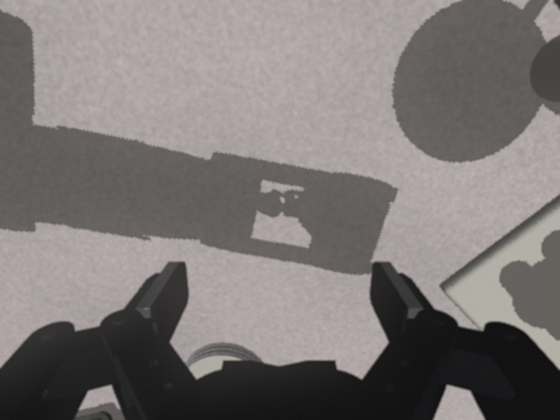

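```bash
cat > h.py <<'E'
import numpy as np, cv2
from station import bot, eyes
from scipy.spatial.transform import Rotation as R
def cam(n,st=None):
    c=eyes.calibration(n)
    K=np.array([[c['fx'],0,c['cx']],[0,c['fy'],c['cy']],[0,0,1]])
    if n=='wrist':
        T=np.eye(4);T[:3,:3]=R.from_quat(st['tcp_rot']).as_matrix();T[:3,3]=st['eef_pos']
        T=T@c['T_tool_cam']
    else:
        T=np.eye(4);Rm=R.from_rotvec(c['rvec']).as_matrix();T[:3,:3]=Rm.T;T[:3,3]=-Rm.T@c['tvec']
    return K,T
def plane(n,uv,z,st=None):
    K,T=cam(n,st);uv=np.atleast_2d(uv).astype(float)
    r=np.c_[uv,np.ones(len(uv))]@np.linalg.inv(K).T@T[:3,:3].T
    s=(z-T[2,3])/r[:,2]
    return T[:3,3]+r*s[:,None]
def cloud(n,d,st=None):
    K,T=cam(n,st);v,u=np.mgrid[:d.shape[0],:d.shape[1]]
    r=np.stack([u,v,np.ones_like(u)],-1)@np.linalg.inv(K).T
    return (r*d[...,None])@T[:3,:3].T+T[:3,3]
def pt(n,uv,d,st=None):
    return cloud(n,d,st)[int(uv[1]),int(uv[0])]
def project(n,P,st=None):
    K,T=cam(n,st);P=np.atleast_2d(P)
    q=(P-T[:3,3])@T[:3,:3]@K.T
    return q[:,:2]/q[:,2:]
E
python3 - <<'E'
from h import *
for n,b in (("top",(195,150,310,285)),("scene",(210,160,380,350))):
    p=cv2.imread(f"pics/{n}0.png");x0,y0,x1,y1=b
    c=cv2.resize(p[y0:y1,x0:x1],None,fx=600/(y1-y0) if n=="top" else 3,fy=600/(y1-y0) if n=="top" else 3,interpolation=cv2.INTER_CUBIC)
    cv2.imwrite(f"pics/{n}0c.png",c); print(c.shape)
d=np.load("pics/top0_d.npy");C=cloud("top",d)
for uv in [(243,212),(251,253),(250,215),(220,180),(100,300),(290,260),(247,233)]: print(uv,C[uv[1],uv[0]].round(3))
# deck mask by height
m=((abs(C[...,2]-.085)<.008)&(d>0)).astype(np.uint8)
m[:, :190]=0;m[:,310:]=0
m=cv2.morphologyEx(m,cv2.MORPH_CLOSE,np.ones((15,15)))
k,l,s,_=cv2.connectedComponentsWithStats(m)
i=1+s[1:,4].argmax();print(s[i])
cs=max(cv2.findContours((l==i).astype(np.uint8),0,1)[0],key=cv2.contourArea)
r=cv2.minAreaRect(cs);print(r);b=cv2.boxPoints(r);w=plane("top",b,.085);print(w.round(4),w.mean(0), np.linalg.norm(np.diff(w,axis=0),axis=1))
E
```

```text
(600, 511, 3)
(570, 510, 3)
(243, 212) [0.578 0.078 0.342]
(251, 253) [0.488 0.077 0.108]
(250, 215) [0.575 0.066 0.296]
(220, 180) [0.698 0.163 0.09 ]
(100, 300) [0.361 0.534 0.003]
(290, 260) [ 0.465 -0.031  0.084]
(247, 233) [0.533 0.072 0.317]
[ 206  161   90  114 5982]
((249.9150848388672, 217.70684814453125), (111.03498840332031, 87.64361572265625), 87.87889862060547)
[[ 0.7474  0.2096  0.085 ]
 [ 0.751  -0.0441  0.085 ]
 [ 0.4327 -0.0462  0.085 ]
 [ 0.4304  0.1992  0.085 ]] [0.5903924  0.07962823 0.085     ] [0.2537621  0.31830668 0.24543788]
```

View pics/top0c.png

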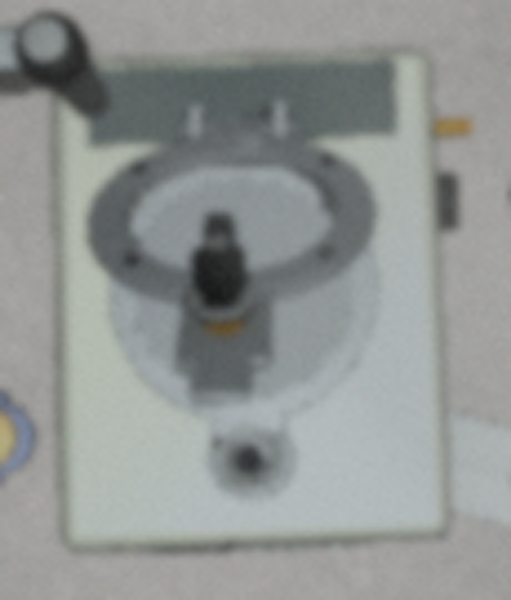

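View pics/scene0c.png

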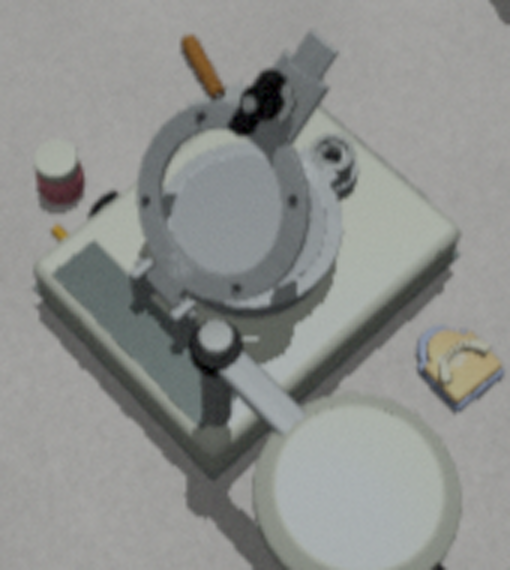

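```bash
python3 -m inch '[[-0.0307,-0.0338,-0.0183,0,0,0,0.085],[-0.0307,-0.0338,-0.0183,0,0,0,0.085],[-0.0307,-0.0338,-0.0183,0,0,0,0.085],[-0.0307,-0.0338,-0.0183,0,0,0,0.085],[-0.0307,-0.0338,-0.0183,0,0,0,0.085],[-0.0307,-0.0338,-0.0183,0,0,0,0.085],[-0.0307,-0.0338,-0.0183,0,0,0,0.085],[-0.0307,-0.0338,-0.0183,0,0,0,0.085],[-0.0307,-0.0338,-0.0183,0,0,0,0.085],[-0.0307,-0.0338,-0.0183,0,0,0,0.085],[-0.0307,-0.0338,-0.0183,0,0,0,0.085],[-0.0307,-0.0338,-0.0183,0,0,0,0.085]]' && python3 -m inch '[[0,0,0,0,0,-0.7,0.0],[0,0,0,0,0,-0.8,0.0],[0,0,0,0,0,-0.8,0.0],[0,0,0,0,0,-0.9,0.0]]'
cat >> h.py <<'E'
def snap(n,name):
    st=bot.read_state();p,d=eyes.read_camera(n)
    cv2.imwrite(f"pics/{name}.png",p[:,:,::-1]);np.savez(f"pics/{name}.npz",d=d,pos=st['eef_pos'],rot=st['tcp_rot'])
    return p,d,st
def load(name):
    z=np.load(f"pics/{name}.npz");p=cv2.imread(f"pics/{name}.png")[:,:,::-1]
    return p,z['d'],dict(eef_pos=z['pos'],tcp_rot=z['rot'])
E
python3 -c "
from h import *
p,d,st=snap('wrist','w1');print(st['eef_pos'],st['tcp_rot'],st['joints'])
"
```

```text
t: 1.35
eef_pos: [0.4009, 0.0601, 0.4517]
tcp_rot: [0.139, 0.99, 0.0, 0.0]
wrist_force: [1.1, 0.8, 0.1]
finger_gap: 0.0851
t: 1.75
eef_pos: [0.4007, 0.0616, 0.4506]
tcp_rot: [-0.002, 1.0, 0.0, -0.0]
wrist_force: [0.1, 0.9, 0.2]
finger_gap: 0.0275
[0.40065343 0.06161982 0.45063321] [-1.85132670e-03  9.99998249e-01  4.49629307e-05 -2.68131937e-04] [-1.42264059e-01 -3.06233043e-01  1.63881476e+00  1.23266762e-05
  1.80955455e+00 -1.71676013e+00]
```

View pics/w1.png

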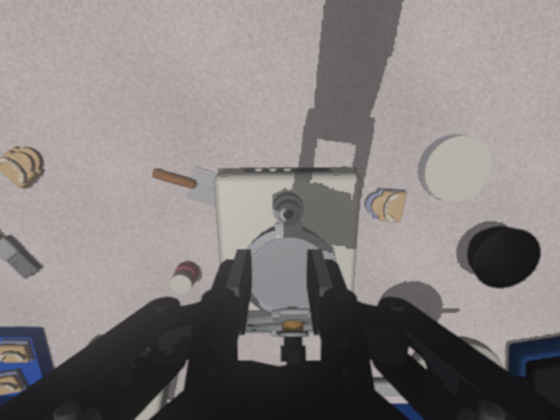

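```bash
python3 - <<'E'
from h import *
p,d,st=load('w1')
C=cloud('wrist',d,st)
for uv in [(289,207),(289,222),(280,200),(299,207),(230,200),(345,180),(292,326),(293,262),(283,325),(300,325)]: print(uv,C[uv[1],uv[0]].round(4))
x0,y0,x1,y1=200,150,380,370
cv2.imwrite('pics/w1c.png',cv2.resize(p[y0:y1,x0:x1,::-1],None,fx=2.7,fy=2.7,interpolation=2))
g=cv2.cvtColor(p,cv2.COLOR_RGB2GRAY)
print(cv2.HoughCircles(cv2.GaussianBlur(g,(3,3),0)[180:240,255:325],cv2.HOUGH_GRADIENT,1,5,param1=80,param2=12,minRadius=6,maxRadius=20))
E
```

```text
(289, 207) [0.4764 0.0772 0.1266]
(289, 222) [0.5008 0.0775 0.1281]
(280, 200) [0.471  0.0632 0.1068]
(299, 207) [0.4784 0.0933 0.1201]
(230, 200) [ 0.4775 -0.0209  0.0863]
(345, 180) [0.4425 0.1709 0.0847]
(292, 326) [0.5561 0.0761 0.3046]
(293, 262) [0.5679 0.0848 0.1344]
(283, 325) [0.559  0.0663 0.2995]
(300, 325) [0.558  0.0852 0.3006]
[[[32.5 27.5 16.1]
  [35.5 32.5 14.9]
  [29.5 31.5 12.2]
  [31.5 36.5  8. ]
  [36.5 21.5  9.6]]]
```

View pics/w1c.png

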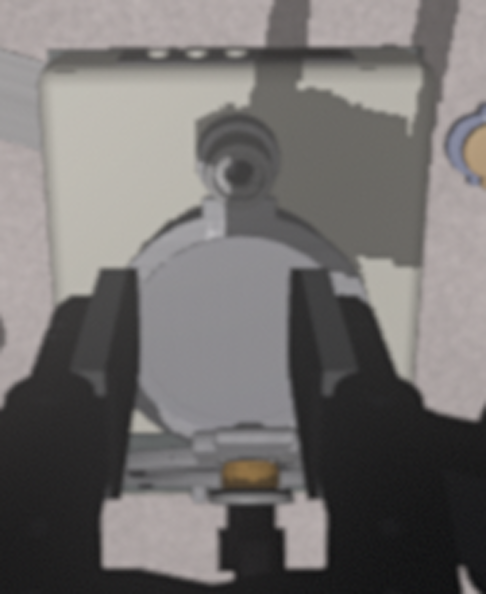

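```bash
python3 - <<'E'
from h import *
p,d,st=load('w1')
print('boss wrist',plane('wrist',[(288.1,213.7)],.128,st))
print('boss top',plane('top',[(250.8,253.0)],.128))
print('deck corners wrist',plane('wrist',[(215.5,176),(357,176)],.085,st))
# boss blob from depth in wrist: points with z .115-.14 near
C=cloud('wrist',d,st)
m=(C[...,2]>.115)&(C[...,2]<.14)&(abs(C[...,0]-.49)<.035)&(abs(C[...,1]-.077)<.035)
P=C[m];print(len(P),P.min(0),P.max(0),np.median(P,0))
# frame top from top cam
dt=np.load('pics/top0_d.npy');C=cloud('top',dt)
m=(C[...,2]>.15)&(C[...,0]<.72)&(C[...,0]>.45)&(abs(C[...,1]-.08)<.1)
P=C[m];print(len(P),P.min(0),P.max(0))
for z in np.arange(.16,.38,.02):
    q=P[abs(P[:,2]-z)<.01]
    if len(q):print(round(z,2),len(q),q[:,0].min().round(3),q[:,0].max().round(3),q[:,1].min().round(3),q[:,1].max().round(3))
E
```

```text
boss wrist [[0.4869722  0.07593548 0.128     ]]
boss top [[0.48784905 0.07628257 0.128     ]]
deck corners wrist [[ 0.436629   -0.04332489  0.085     ]
 [ 0.43558781  0.19018619  0.085     ]]
937 [0.46710289 0.04266331 0.11514992] [0.52499377 0.11125325 0.13565775] [0.50264925 0.07605034 0.1316759 ]
2748 [ 0.48860979 -0.00099021  0.15010682] [0.71994158 0.17941384 1.20391899]
0.16 204 0.658 0.718 0.027 0.179
0.18 199 0.642 0.72 0.006 0.178
0.2 118 0.627 0.713 -0.001 0.177
0.22 128 0.608 0.713 -0.001 0.179
0.24 213 0.584 0.72 0.002 0.179
0.26 264 0.572 0.72 0.017 0.179
0.28 51 0.555 0.576 0.053 0.103
0.3 235 0.533 0.614 0.055 0.103
0.32 245 0.517 0.609 0.056 0.099
0.34 103 0.517 0.593 0.065 0.091
```

```bash
python3 -m inch '[[-0.0335,0.004,0.0225,0,0,0,0],[-0.0335,0.004,0.0225,0,0,0,0],[-0.0335,0.004,0.0225,0,0,0,0],[-0.0335,0.004,0.0225,0,0,0,0],[0,0,0,0,0,0,0]]' 20; python3 -c "
from h import *
p,d,st=snap('scene','s1')
cv2.imwrite('pics/s1c.png',cv2.resize(p[130:330,200:400,::-1],None,fx=3,fy=3,interpolation=2))"
```

```text
t: 2.3
eef_pos: [0.5354, 0.0783, 0.3547]
tcp_rot: [-0.0, 1.0, 0.0, -0.005]
wrist_force: [-0.4, 0.4, -0.0]
finger_gap: -0.0
```

View pics/s1c.png

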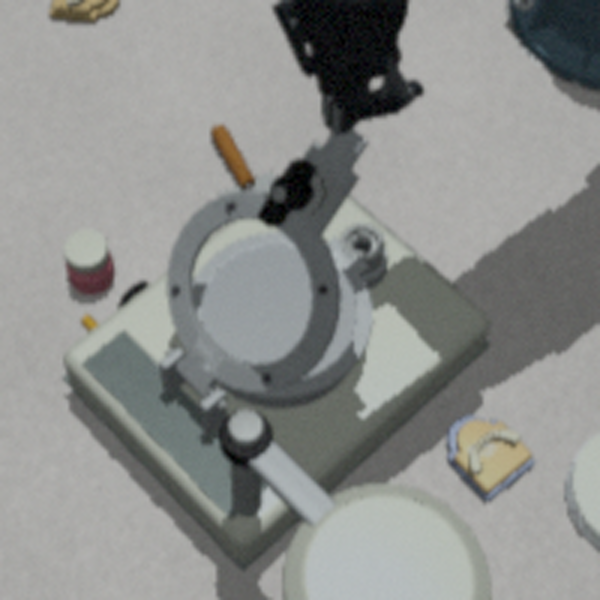

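```bash
python3 -m inch '[[0.002,0.001,0.01,0,0,0,0],[0,0,0.01,0,0,0,0],[0,0,0.005,0,0,0,0]]' ; python3 -m inch '[[0,0,0.005,0,0,0,0],[0.002,0,0.005,0,0,0,0]]'
```

```text
t: 2.65
eef_pos: [0.5318, 0.0791, 0.3358]
tcp_rot: [-0.001, 1.0, -0.0, 0.0]
wrist_force: [-0.2, 0.2, -0.6]
finger_gap: 0.0001
t: 2.85
eef_pos: [0.5306, 0.079, 0.3262]
tcp_rot: [-0.001, 1.0, -0.0, 0.001]
wrist_force: [0.8, 1.2, 0.5]
finger_gap: 0.0002
```

```bash
python3 -m inch '[[0.003,-0.001,0.006,0,0,0,0],[0.004,-0.001,0.006,0,0,0,0]]' ; python3 -m inch '[[0.006,-0.001,0.008,0,0,0,0],[0.006,0,0.009,0,0,0,0]]'
```

```text
t: 3.05
eef_pos: [0.5237, 0.077, 0.3139]
tcp_rot: [-0.001, 1.0, 0.0, 0.001]
wrist_force: [-0.5, -0.1, 1.3]
finger_gap: -0.0001
t: 3.25
eef_pos: [0.5112, 0.0759, 0.2964]
tcp_rot: [-0.001, 1.0, -0.0, 0.0]
wrist_force: [-0.0, -0.1, 1.3]
finger_gap: 0.0001
```

```bash
python3 -m inch '[[0.005,0,0.009,0,0,0,0],[0.006,0,0.009,0,0,0,0],[0.006,0,0.010,0,0,0,0],[0.007,0,0.010,0,0,0,0]]' ; python3 -c "
from h import *
p,d,st=snap('scene','s2')
cv2.imwrite('pics/s2c.png',cv2.resize(p[130:330,200:400,::-1],None,fx=3,fy=3,interpolation=2))"
```

```text
t: 3.65
eef_pos: [0.4872, 0.076, 0.2579]
tcp_rot: [-0.001, 1.0, -0.0, 0.0]
wrist_force: [0.7, 0.5, 1.1]
finger_gap: -0.0001
```

View pics/s2c.png

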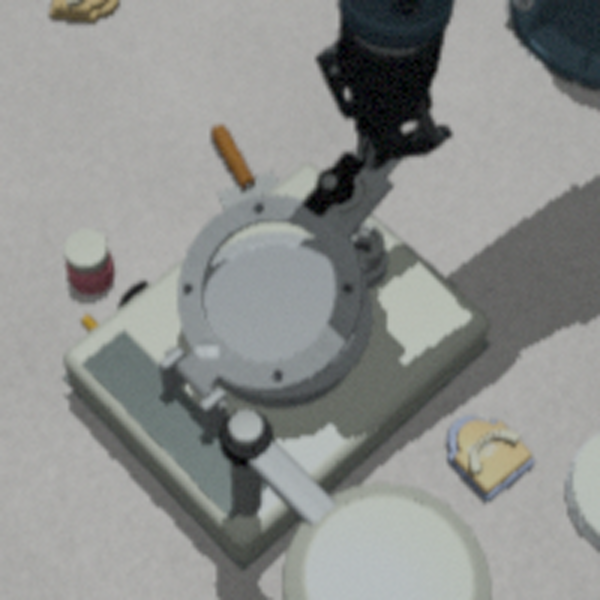

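The frame is swinging down with the fingertip on the tab (crop pixel ~(372,165)). I'll continue along the arc.

```bash
python3 -m inch '[[0.006,0,0.010,0,0,0,0],[0.006,0,0.011,0,0,0,0],[0.006,0,0.011,0,0,0,0],[0.006,0,0.012,0,0,0,0]]' ; python3 -m inch '[[0.005,0,0.012,0,0,0,0],[0.005,0,0.012,0,0,0,0],[0.004,0,0.012,0,0,0,0]]'
```

```text
t: 4.1
eef_pos: [0.4633, 0.076, 0.214]
tcp_rot: [-0.001, 1.0, -0.0, 0.0]
wrist_force: [0.8, 0.1, -0.4]
finger_gap: 0.0002
t: 4.4
eef_pos: [0.4491, 0.076, 0.1778]
tcp_rot: [-0.001, 1.0, -0.0, -0.0]
wrist_force: [-0.1, 0.4, 0.1]
finger_gap: 0.0002
```

```bash
python3 -m inch '[[0.003,0,0.010,0,0,0,0],[0.003,0,0.010,0,0,0,0],[0.001,0,0.008,0,0,0,0]]' ; python3 -m inch '[[0,0,0.004,0,0,0,0],[0,0,0.003,0,0,0,0]]'; python3 -m inch '[[0,0,0.001,0,0,0,0],[0,0,0.001,0,0,0,0]]';  python3 -c "
from h import *
p,d,st=snap('scene','s3')
cv2.imwrite('pics/s3c.png',cv2.resize(p[130:330,200:400,::-1],None,fx=3,fy=3,interpolation=2))"
```

```text
t: 4.7
eef_pos: [0.4422, 0.076, 0.1499]
tcp_rot: [-0.001, 1.0, 0.0, -0.0]
wrist_force: [0.6, -0.6, 0.7]
finger_gap: -0.0
t: 4.9
eef_pos: [0.4426, 0.0759, 0.1435]
tcp_rot: [-0.001, 1.0, 0.0, -0.0]
wrist_force: [-0.5, -0.9, -0.2]
finger_gap: -0.0
t: 5.1
eef_pos: [0.4429, 0.0759, 0.1421]
tcp_rot: [-0.001, 1.0, -0.0, 0.0]
wrist_force: [-0.3, -0.5, 0.3]
finger_gap: -0.0002
```

View pics/s3c.png

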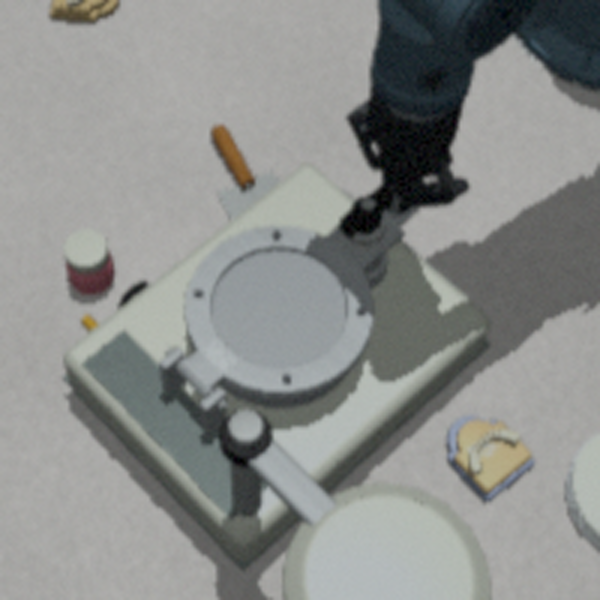

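```bash
python3 -m inch '[[0,0,0.001,0,0,0,0],[0,0,0.001,0,0,0,0]]'; python3 -m inch '[[0,0,0.001,0,0,0,0],[0,0,0.001,0,0,0,0]]'
```

```text
t: 5.35
eef_pos: [0.4431, 0.0759, 0.1418]
tcp_rot: [-0.001, 1.0, -0.0, 0.0]
wrist_force: [-9.4, 0.2, 24.8]
finger_gap: 0.0001
t: 5.55
eef_pos: [0.4432, 0.0759, 0.1416]
tcp_rot: [-0.001, 1.0, -0.0, 0.0]
wrist_force: [-18.4, -0.1, 41.8]
finger_gap: -0.0001
```

```bash
python3 -m inch '[[0,0,-0.005,0,0,0,0],[0,0,-0.03,0,0,0,0.085],[0,0,-0.045,0,0,0,0.085],[-0.014,0,-0.045,0,0,0,0.085],[-0.015,0,-0.035,0,0,0,0.085],[-0.015,0,0,0,0,0,0.085],[0,0,0,0,0,0,0.085]]';  python3 -c "
from h import *
p,d,st=snap('wrist','w2');print(st['eef_pos'],st['tcp_rot'],st['joints'],st['wrist_force'])"
```

```text
t: 6.25
eef_pos: [0.4885, 0.0758, 0.2993]
tcp_rot: [-0.001, 1.0, -0.0, 0.002]
wrist_force: [-0.9, -0.3, -0.1]
finger_gap: 0.0845
[0.48845299 0.07578927 0.29930003] [-6.30530459e-04  9.99998355e-01 -1.62318312e-04  1.69303178e-03] [-8.66804008e-02 -5.80617312e-02  1.72136897e+00 -2.82650044e-05
  1.47488393e+00 -1.65873513e+00] [-0.86742721 -0.27633276 -0.13783181]
```

View pics/w2.png

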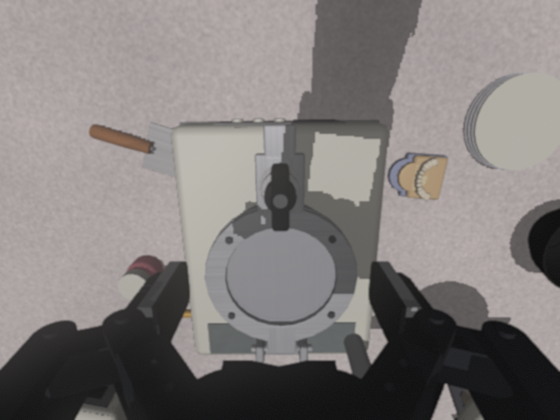

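```bash
python3 - <<'E'
from h import *
p,d,st=load('w2')
C=cloud('wrist',d,st)
reg=np.zeros(d.shape,bool);reg[150:240,255:310]=1
top=reg&(C[...,2]>.178)&(C[...,2]<.215)
P=C[top];print('hi pts',len(P),P.min(0),P.max(0),np.median(P,0))
blk=reg&(p.max(2)<60)
v,u=np.nonzero(blk&top);
r=cv2.minAreaRect(np.c_[u,v].astype(np.float32));print(r)
z=np.percentile(C[blk&top][:,2],50);print('ztop',z)
bx=cv2.boxPoints(r);w=plane('wrist',bx,z,st);print(w.round(4),w.mean(0),np.linalg.norm(np.diff(w,axis=0),axis=1))
e=np.diff(w,axis=0);i=np.linalg.norm(e,axis=1).argmax();print('bar ang',np.degrees(np.arctan2(e[i,1],e[i,0])))
P=C[blk&top];q=P[:,:2]-P[:,:2].mean(0);U,S,V=np.linalg.svd(q,full_matrices=False);print('pca',P.mean(0),S/np.sqrt(len(q))*3.46,np.degrees(np.arctan2(V[0,1],V[0,0])))
for uv in [(281,170),(281,198),(281,225),(263,165),(297,165),(277,130),(260,240)]: print(uv,C[uv[1],uv[0]].round(4))
c=cv2.resize(p[140:250,230:335,::-1],None,fx=5.4,fy=5.4,interpolation=2);cv2.imwrite('pics/w2c.png',c)
# ring edges to check level
E
```

```text
hi pts 1476 [0.45963254 0.06227163 0.17802747] [0.51462654 0.08961413 0.19779091] [0.4855094  0.07592288 0.19427807]
((281.5, 196.5), (65.0, 27.0), 90.0)
ztop 0.1943191129081344
[[0.4576 0.0664 0.1943]
 [0.4575 0.0878 0.1943]
 [0.5132 0.0888 0.1943]
 [0.5132 0.0659 0.1943]] [0.48537328 0.07722432 0.19431911] [0.02147798 0.05568973 0.02293756]
bar ang 1.0218576946197895
pca [0.48485751 0.07709588 0.19280762] [0.0546853  0.01830427] 0.8869384645349944
(281, 170) [0.4626 0.0767 0.193 ]
(281, 198) [0.4854 0.0768 0.1954]
(281, 225) [0.5094 0.0769 0.1946]
(263, 165) [0.4681 0.0597 0.1422]
(297, 165) [0.4679 0.0924 0.1431]
(277, 130) [0.4351 0.0732 0.1431]
(260, 240) [0.5505 0.0551 0.1341]
```

View pics/w2c.png

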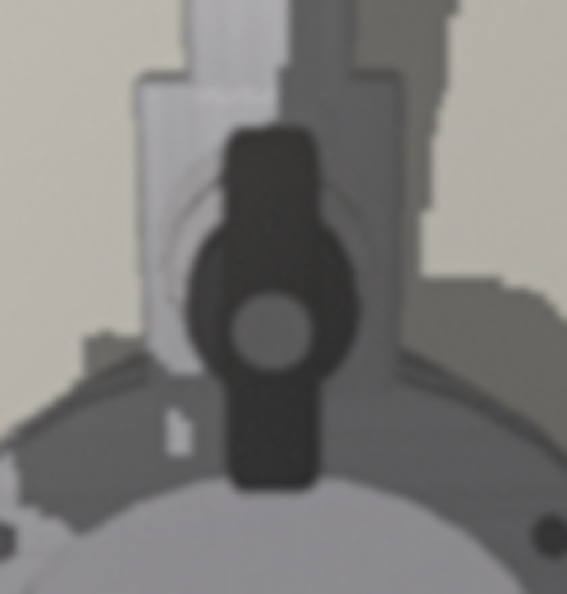

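```bash
python3 - <<'E'
from h import *
p,d,st=load('w2')
C=cloud('wrist',d,st)
for v in (185,192,196,200,205): print(v,[(u,round(float(C[v,u,2]),3),int(p[v,u].max())) for u in range(262,301,2)])
c=plane('wrist',[(280.6,197.0)],.1945,st);print(c)
u=np.array([(280.6,v) for v in (163.2,230.8)]);print(plane('wrist',u,.1945,st))
E
```

```text
185 [(262, 0.16, 148), (264, 0.16, 159), (266, 0.161, 130), (268, 0.181, 65), (270, 0.186, 57), (272, 0.195, 55), (274, 0.195, 56), (276, 0.195, 55), (278, 0.196, 54), (280, 0.195, 55), (282, 0.195, 55), (284, 0.196, 54), (286, 0.195, 52), (288, 0.194, 51), (290, 0.186, 51), (292, 0.178, 57), (294, 0.161, 87), (296, 0.161, 93), (298, 0.161, 89), (300, 0.143, 91)]
192 [(262, 0.162, 149), (264, 0.182, 116), (266, 0.185, 63), (268, 0.187, 61), (270, 0.186, 60), (272, 0.195, 54), (274, 0.194, 55), (276, 0.194, 53), (278, 0.196, 53), (280, 0.194, 54), (282, 0.195, 53), (284, 0.194, 52), (286, 0.195, 51), (288, 0.193, 50), (290, 0.186, 52), (292, 0.185, 51), (294, 0.186, 52), (296, 0.162, 81), (298, 0.16, 90), (300, 0.143, 89)]
196 [(262, 0.159, 139), (264, 0.185, 96), (266, 0.186, 61), (268, 0.185, 61), (270, 0.185, 59), (272, 0.195, 53), (274, 0.194, 65), (276, 0.195, 86), (278, 0.196, 91), (280, 0.195, 92), (282, 0.196, 92), (284, 0.196, 85), (286, 0.195, 62), (288, 0.192, 50), (290, 0.186, 51), (292, 0.185, 51), (294, 0.186, 51), (296, 0.161, 67), (298, 0.144, 88), (300, 0.145, 90)]
200 [(262, 0.143, 153), (264, 0.187, 107), (266, 0.186, 60), (268, 0.186, 61), (270, 0.185, 57), (272, 0.194, 63), (274, 0.196, 89), (276, 0.196, 92), (278, 0.195, 91), (280, 0.196, 91), (282, 0.195, 92), (284, 0.195, 91), (286, 0.195, 87), (288, 0.194, 58), (290, 0.187, 50), (292, 0.185, 51), (294, 0.186, 49), (296, 0.142, 75), (298, 0.142, 89), (300, 0.143, 89)]
205 [(262, 0.142, 153), (264, 0.143, 150), (266, 0.186, 102), (268, 0.186, 61), (270, 0.185, 56), (272, 0.193, 53), (274, 0.196, 72), (276, 0.197, 89), (278, 0.196, 91), (280, 0.196, 91), (282, 0.194, 91), (284, 0.195, 91), (286, 0.194, 72), (288, 0.193, 50), (290, 0.186, 49), (292, 0.187, 49), (294, 0.142, 71), (296, 0.143, 90), (298, 0.143, 89), (300, 0.142, 89)]
[[0.48483481 0.0764811  0.1945    ]]
[[0.45685931 0.07637322 0.1945    ]
 [0.51479121 0.07659663 0.1945    ]]
```

```bash
python3 -m inch '[[0,0,0,0,0,1,0.085],[0,0,0,0,0,1,0.085],[0,0,0,0,0,1,0.085],[0,0,0,0,0,1,0.085],[0,0,0,0,0,1,0.085],[0,0,0,0,0,1,0.085],[0,0,0,0,0,1,0.085],[0,0,0,0,0,1,0.085],[0,0,0,0,0,1,0.085]]';python3 -m inch '[[0,0,0,0,0,1,0.085],[0,0,0,0,0,1,0.085],[0,0,0,0,0,1,0.085],[0,0,0,0,0,1,0.085],[0,0,0,0,0,1,0.085],[0,0,0,0,0,1,0.085],[0,0,0,0,0,1,0.085],[0,0,0,0,0,1,0.085],[0,0,0,0,0,0.86,0.085],[0,0,0,0,0,0,0.085]]'
python3 - <<'E'
from h import *
p,d,st=snap('wrist','w3');print(st['eef_pos'],st['tcp_rot'],st['joints'])
C=cloud('wrist',d,st)
m=(C[...,2]>.189)&(C[...,2]<.2)&(abs(C[...,0]-.485)<.04)&(abs(C[...,1]-.077)<.03)&(p.max(2)<110)
k,l,s,_=cv2.connectedComponentsWithStats(m.astype(np.uint8));i=1+s[1:,4].argmax();m=l==i
v,u=np.nonzero(m);r=cv2.minAreaRect(np.c_[u,v].astype(np.float32));print(r)
w=plane('wrist',cv2.boxPoints(r),.1945,st);print(w.round(4),w.mean(0))
x0,x1,y0,y1=u.min()-25,u.max()+25,v.min()-25,v.max()+25
cv2.imwrite('pics/w3c.png',cv2.resize(p[y0:y1,x0:x1,::-1],None,fx=5,fy=5,interpolation=2));print(x0,y0)
E
```

```text
t: 7.2
eef_pos: [0.4852, 0.0761, 0.2965]
tcp_rot: [0.384, 0.923, -0.0, -0.001]
wrist_force: [-0.7, -0.3, -0.6]
finger_gap: 0.085
t: 8.2
eef_pos: [0.4854, 0.0761, 0.2966]
tcp_rot: [0.702, 0.712, -0.001, -0.001]
wrist_force: [0.5, 0.4, -0.9]
finger_gap: 0.0851
[0.48541184 0.076139   0.29661954] [ 0.70244128  0.71174048 -0.00085225 -0.00100195] [-8.64987028e-02 -5.89966808e-02  1.72757281e+00 -3.30750412e-05
  1.47564709e+00 -9.96466836e-02]
((281.0, 201.5), (65.99998474121094, 16.999996185302734), 0.0)
[[0.4612 0.0698 0.1945]
 [0.4614 0.0843 0.1945]
 [0.5148 0.0851 0.1945]
 [0.5155 0.0706 0.1945]] [0.48822429 0.07744428 0.1945    ]
223 168
```

View pics/w3c.png

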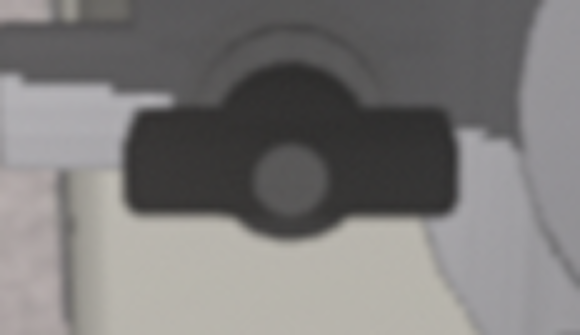

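View pics/w3.png

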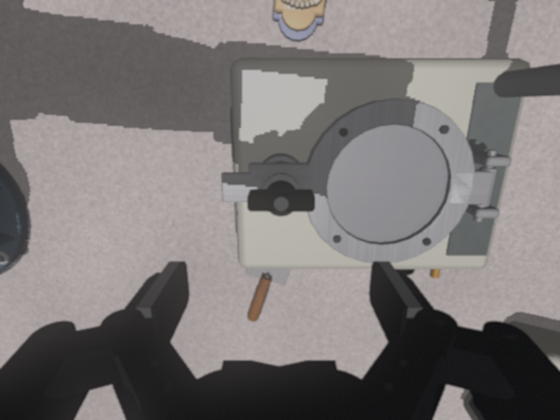

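```bash
python3 -m inch '[[-0.0004,0.0019,0.03,0,0,0,0.085],[0,0,0.04,0,0,0,0.085],[0,0,0.03,0,0,0,0.085],[0,0,0.02,0,0,0,0.085],[0,0,0.01,0,0,0,0.085],[0,0,0,0,0,0,0.085],[0,0,0,0,0,0,0.085]]'
python3 - <<'E'
from h import *
p,d,st=snap('wrist','w4');print(st['eef_pos'],st['tcp_rot'],st['wrist_force'],st['moment'])
E
```

```text
t: 8.95
eef_pos: [0.4891, 0.0756, 0.1687]
tcp_rot: [0.702, 0.712, 0.0, 0.0]
wrist_force: [-0.5, 0.9, 0.4]
finger_gap: 0.0853
[0.48906015 0.07560505 0.16870664] [7.02018986e-01 7.12158080e-01 2.84140188e-04 3.63357548e-04] [-0.46937539  0.88129202  0.3752214 ] [-0.01670144  0.02224817 -0.03118073]
```

View pics/w4.png

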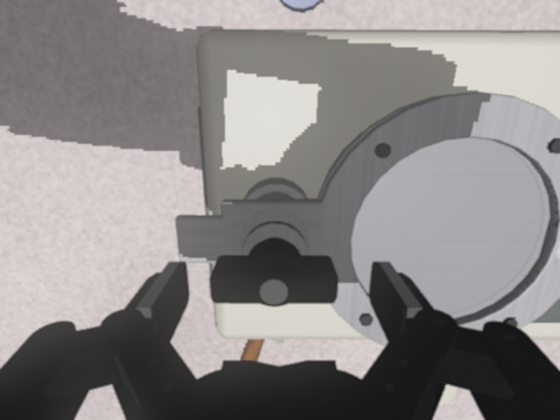

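```bash
python3 -m inch '[[0,-0.002,0.002,0,0,0,0.07],[0,0,0.002,0,0,0,0.065],[0,0,0,0,0,0,0.062],[0,0,0,0,0,0,0.062]]' 30
python3 - <<'E'
from h import *
p,d,st=snap('wrist','w5');print(st['eef_pos'],st['tcp_rot'],st['wrist_force'],st['moment'],st['finger_gap'])
E
```

```text
t: 9.4
eef_pos: [0.4867, 0.0756, 0.1641]
tcp_rot: [0.702, 0.712, 0.0, 0.0]
wrist_force: [0.4, 0.3, -0.6]
finger_gap: 0.0621
[0.48668051 0.07559605 0.16407928] [7.02233274e-01 7.11946911e-01 8.07744158e-05 1.36425684e-04] [ 0.44965899  0.3289762  -0.59311752] [-0.01335615  0.01791239  0.0130221 ] 0.06208973754588105
```

View pics/w5.png

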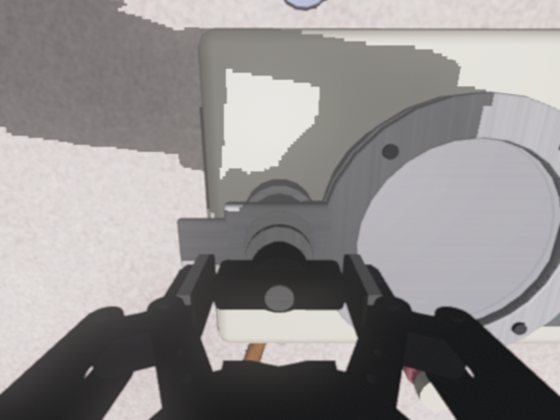

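```bash
python3 -m inch '[[0,0,0,0,0,0,0.058],[0,0,0,0,0,0,0.05],[0,0,0,0,0,0,0.05],[0,0,0,0,0,0,0.05]]' 35
python3 - <<'E'
from h import *
p,d,st=snap('wrist','w6');print(st['eef_pos'],st['tcp_rot'],st['wrist_force'],st['moment'],st['finger_gap'],st['joints'][5])
E
```

```text
t: 9.85
eef_pos: [0.4868, 0.0756, 0.1641]
tcp_rot: [0.702, 0.712, 0.0, 0.0]
wrist_force: [-0.1, 0.1, 2.5]
finger_gap: 0.0552
[0.48676834 0.0755995  0.16413942] [7.02262274e-01 7.11918303e-01 1.11518979e-04 1.27245223e-04] [-0.13554961  0.11695649  2.4935374 ] [ 0.01536304  0.09948942 -0.00641991] 0.05520484527198191 -0.10106526882689097
```

View pics/w6.png

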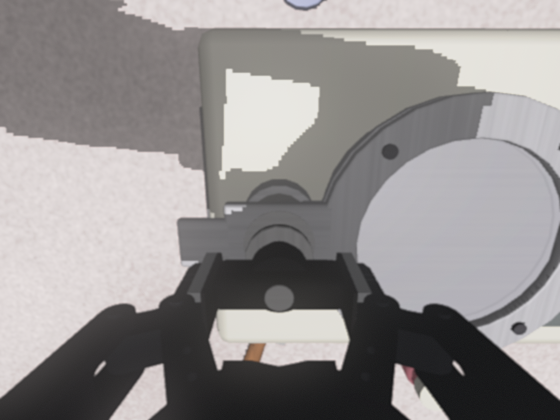

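```bash
python3 -m inch '[[0,0,0.001,0,0,0,0.05],[0,0,0.001,0,0,0,0.05]]'; python3 -m inch '[[0,0,0.001,0,0,0,0.05],[0,0,0,0,0,0,0.05]]'; python3 -m inch '[[0,0,0.0005,0,0,0,0.05],[0,0,0,0,0,0,0.05]]'
```

```text
t: 10.1
eef_pos: [0.4868, 0.0756, 0.162]
tcp_rot: [0.702, 0.712, 0.0, 0.0]
wrist_force: [0.1, 0.2, 3.7]
finger_gap: 0.0553
t: 10.3
eef_pos: [0.4867, 0.0756, 0.1608]
tcp_rot: [0.702, 0.712, 0.0, 0.0]
wrist_force: [0.4, 1.2, 2.8]
finger_gap: 0.0552
t: 10.5
eef_pos: [0.4868, 0.0756, 0.1604]
tcp_rot: [0.702, 0.712, 0.0, 0.0]
wrist_force: [0.1, -0.8, 2.7]
finger_gap: 0.0552
```

```bash
for i in 1; do python3 -m inch '[[0,0,0.0005,0,0,0,0.05],[0,0,0,0,0,0,0.05]]'; done; python3 -m inch '[[0,0,0.0005,0,0,0,0.05],[0,0,0,0,0,0,0.05]]';python3 -m inch '[[0,0,0.0005,0,0,0,0.05],[0,0,0,0,0,0,0.05]]'
```

```text
t: 10.7
eef_pos: [0.4868, 0.0756, 0.1599]
tcp_rot: [0.702, 0.712, 0.0, 0.0]
wrist_force: [1.2, 0.2, 3.1]
finger_gap: 0.0556
t: 10.9
eef_pos: [0.4868, 0.0756, 0.1594]
tcp_rot: [0.702, 0.712, 0.0, 0.0]
wrist_force: [1.1, -0.2, 3.0]
finger_gap: 0.0555
t: 11.1
eef_pos: [0.4868, 0.0756, 0.1591]
tcp_rot: [0.702, 0.712, 0.0, 0.0]
wrist_force: [-0.7, -0.1, 3.9]
finger_gap: 0.055
```

```bash
python3 -m inch '[[0,0,0.0005,0,0,0,0.05],[0,0,0,0,0,0,0.05]]'; python3 -m inch '[[0,0,0.0003,0,0,0,0.05],[0,0,0,0,0,0,0.05]]'
```

```text
t: 11.3
eef_pos: [0.4868, 0.0756, 0.1589]
tcp_rot: [0.702, 0.712, 0.0, 0.0]
wrist_force: [-1.9, 0.0, 7.8]
finger_gap: 0.0551
t: 11.5
eef_pos: [0.4868, 0.0756, 0.1588]
tcp_rot: [0.702, 0.712, 0.0, 0.0]
wrist_force: [-1.2, -0.1, 9.1]
finger_gap: 0.0551
```

```bash
python3 -m inch '[[0,0,0,0,0,-1,0.05],[0,0,0,0,0,0,0.05]]'; python3 -m inch '[[0,0,0,0,0,-1,0.05],[0,0,0,0,0,0,0.05]]'
```

```text
t: 11.7
eef_pos: [0.4869, 0.0756, 0.159]
tcp_rot: [0.67, 0.743, 0.0, 0.0]
wrist_force: [-3.0, -0.4, 9.9]
finger_gap: 0.0553
t: 11.9
eef_pos: [0.487, 0.0756, 0.1591]
tcp_rot: [0.637, 0.771, 0.0, 0.0]
wrist_force: [-2.5, 0.6, 9.9]
finger_gap: 0.0549
```

```bash
python3 -m inch '[[0,0,-0.0002,0,0,-1,0.05],[0,0,-0.0002,0,0,-1,0.05],[0,0,0,0,0,0,0.05]]'; python3 -m inch '[[0,0,-0.00015,0,0,-1,0.05],[0,0,-0.00015,0,0,-1,0.05],[0,0,0,0,0,0,0.05]]'
```

```text
t: 12.2
eef_pos: [0.4872, 0.0757, 0.1595]
tcp_rot: [0.567, 0.824, 0.0, 0.001]
wrist_force: [-1.3, 0.9, 9.9]
finger_gap: 0.0553
t: 12.5
eef_pos: [0.4873, 0.0757, 0.1598]
tcp_rot: [0.493, 0.87, 0.0, 0.001]
wrist_force: [-0.7, 0.7, 9.2]
finger_gap: 0.0552
```

```bash
python3 -m inch '[[0,0,-0.00015,0,0,-1,0.05],[0,0,-0.00015,0,0,-1,0.05],[0,0,0,0,0,0,0.05]]'; python3 -m inch '[[0,0,-0.00017,0,0,-1,0.05],[0,0,-0.00017,0,0,-1,0.05],[0,0,0,0,0,0,0.05]]'
```

```text
t: 12.8
eef_pos: [0.4875, 0.0758, 0.1602]
tcp_rot: [0.415, 0.91, 0.001, 0.001]
wrist_force: [0.5, 1.5, 8.5]
finger_gap: 0.0551
t: 13.1
eef_pos: [0.4876, 0.076, 0.1605]
tcp_rot: [0.334, 0.942, 0.001, 0.001]
wrist_force: [0.5, 2.0, 8.9]
finger_gap: 0.0556
```

```bash
python3 -m inch '[[0,0,-0.00017,0,0,-1,0.05],[0,0,-0.00017,0,0,-1,0.05],[0,0,0,0,0,0,0.05]]'; python3 -m inch '[[0,0,-0.00017,0,0,-1,0.05],[0,0,-0.00017,0,0,-1,0.05],[0,0,0,0,0,0,0.05]]'
```

```text
t: 13.4
eef_pos: [0.4877, 0.0761, 0.1608]
tcp_rot: [0.251, 0.968, 0.001, 0.001]
wrist_force: [1.8, 3.5, 7.0]
finger_gap: 0.0552
t: 13.7
eef_pos: [0.4878, 0.0763, 0.1609]
tcp_rot: [0.166, 0.986, 0.001, 0.001]
wrist_force: [2.1, 3.5, 5.4]
finger_gap: 0.0552
```

```bash
python3 -m inch '[[0,0,0.0002,0,0,0,0.05],[0,0,0,0,0,0,0.05]]'; python3 -m inch '[[0,0,0,0,0,-1,0.05],[0,0,0,0,0,0,0.05]]'
```

```text
t: 13.9
eef_pos: [0.4878, 0.0763, 0.1608]
tcp_rot: [0.167, 0.986, 0.001, 0.001]
wrist_force: [1.7, 2.9, 5.0]
finger_gap: 0.0557
t: 14.1
eef_pos: [0.4877, 0.0763, 0.1605]
tcp_rot: [0.123, 0.992, 0.001, 0.001]
wrist_force: [4.2, 4.5, 4.1]
finger_gap: 0.0553
```

```bash
python3 -m inch '[[0,0,0.0005,0,0,0,0.05],[0,0,0.0005,0,0,0,0.05],[0,0,0,0,0,0,0.05]]'; python3 -m inch '[[0,0,0.0005,0,0,0,0.05],[0,0,0,0,0,0,0.05]]'
```

```text
t: 14.4
eef_pos: [0.4877, 0.0763, 0.1595]
tcp_rot: [0.124, 0.992, 0.001, 0.001]
wrist_force: [3.8, 4.0, 5.1]
finger_gap: 0.0548
t: 14.6
eef_pos: [0.4878, 0.0763, 0.1591]
tcp_rot: [0.124, 0.992, 0.001, 0.001]
wrist_force: [2.5, 3.4, 5.6]
finger_gap: 0.0555
```

```bash
python3 -m inch '[[-0.0004,0.0006,0.0005,0,0,0,0.05],[0,0,0.0005,0,0,0,0.05],[0,0,0,0,0,0,0.05]]'; python3 -m inch '[[0,0,0.0005,0,0,0,0.05],[0,0,0.0005,0,0,0,0.05],[0,0,0,0,0,0,0.05]]'
```

```text
t: 14.9
eef_pos: [0.4877, 0.0764, 0.1576]
tcp_rot: [0.124, 0.992, 0.0, 0.001]
wrist_force: [4.0, 2.6, 3.9]
finger_gap: 0.0555
t: 15.2
eef_pos: [0.4877, 0.0764, 0.1566]
tcp_rot: [0.124, 0.992, 0.0, 0.001]
wrist_force: [4.4, 3.5, 4.1]
finger_gap: 0.0554
```

```bash
python3 -m inch '[[0,0,0.0004,0,0,0,0.05],[0,0,0,0,0,0,0.05]]'; python3 -m inch '[[0,0,0.0004,0,0,0,0.05],[0,0,0,0,0,0,0.05]]'
```

```text
t: 15.4
eef_pos: [0.4877, 0.0763, 0.1562]
tcp_rot: [0.124, 0.992, 0.0, 0.001]
wrist_force: [4.3, 3.1, 3.9]
finger_gap: 0.0553
t: 15.6
eef_pos: [0.4877, 0.0764, 0.1559]
tcp_rot: [0.124, 0.992, 0.0, 0.001]
wrist_force: [3.4, 3.1, 4.9]
finger_gap: 0.0552
```

```bash
python3 -m inch '[[0,0,0.0004,0,0,0,0.05],[0,0,0,0,0,0,0.05]]'; python3 - <<'E'
from h import *
p,d,st=snap('wrist','w7');print(st['eef_pos'],st['wrist_force'],st['moment'],st['joints'][5])
C=cloud('wrist',d,st)
m=(p.max(2)<110)&(np.hypot(C[...,0]-.487,C[...,1]-.076)<.006)
print(np.median(C[m],0),m.sum())
p,d,st=load('w6');C=cloud('wrist',d,st)
m=(p.max(2)<110)&(np.hypot(C[...,0]-.487,C[...,1]-.076)<.006)
print(np.median(C[m],0),m.sum())
E
```

```text
t: 15.8
eef_pos: [0.4877, 0.0764, 0.1556]
tcp_rot: [0.124, 0.992, 0.0, 0.001]
wrist_force: [4.3, 3.3, 4.7]
finger_gap: 0.0554
[0.48774014 0.07636449 0.15558771] [4.34739178 3.29305006 4.70645273] [ 0.6201129  -0.65211324  0.00759896] -1.4088481604533964
[0.48659628 0.07613728 0.18685207] 638
[0.48718782 0.07733525 0.19540436] 494
```

View pics/w7.png

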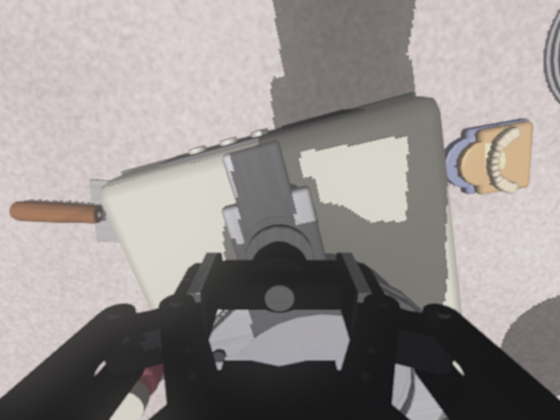

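```bash
python3 -m inch '[[-0.0005,0.0004,0.0004,0,0,0,0.05],[0,0,0,0,0,0,0.05]]'; python3 -m inch '[[0,0,0.0004,0,0,0,0.05],[0,0,0,0,0,0,0.05]]'; python3 -m inch '[[0,0,0.0003,0,0,0,0.05],[0,0,0,0,0,0,0.05]]'
```

```text
t: 16.05
eef_pos: [0.4879, 0.0764, 0.1554]
tcp_rot: [0.124, 0.992, -0.0, 0.0]
wrist_force: [0.1, 2.2, 8.8]
finger_gap: 0.0555
t: 16.25
eef_pos: [0.4879, 0.0764, 0.1553]
tcp_rot: [0.124, 0.992, -0.0, 0.0]
wrist_force: [-1.1, 3.2, 11.0]
finger_gap: 0.0555
t: 16.45
eef_pos: [0.4879, 0.0764, 0.1552]
tcp_rot: [0.124, 0.992, -0.0, 0.0]
wrist_force: [-1.3, 2.8, 12.1]
finger_gap: 0.0554
```

```bash
python3 -m inch '[[0,0,0,0,0,1,0.05],[0,0,0.0001,0,0,1,0.05],[0,0,0,0,0,0,0.05]]'; python3 -c "from h import *;s=bot.read_state();print(s['moment'],s['joints'][5])"; python3 -m inch '[[0,0,0.00017,0,0,1,0.05],[0,0,0.00017,0,0,1,0.05],[0,0,0,0,0,0,0.05]]'; python3 -c "from h import *;s=bot.read_state();print(s['moment'],s['joints'][5])"
```

```text
t: 16.75
eef_pos: [0.4878, 0.0762, 0.1549]
tcp_rot: [0.211, 0.977, -0.0, 0.0]
wrist_force: [-1.6, 1.9, 11.2]
finger_gap: 0.0553
[ 0.2689468   0.18905671 -0.12010547] -1.2310998353299232
t: 17.05
eef_pos: [0.4877, 0.0761, 0.1545]
tcp_rot: [0.295, 0.955, -0.0, 0.0]
wrist_force: [-1.8, 1.1, 12.1]
finger_gap: 0.055
[ 0.19104387  0.23137407 -0.01382799] -1.0565532338735124
```

```bash
python3 -m inch '[[0,0,0.0001,0,0,1,0.05],[0,0,0.00016,0,0,1,0.05],[0,0,0.00016,0,0,1,0.05],[0,0,0.00016,0,0,1,0.05],[0,0,0,0,0,0,0.05]]'; python3 -c "from h import *;s=bot.read_state();print(s['moment'],s['joints'][5])"; python3 -m inch '[[0,0,0.00016,0,0,1,0.05],[0,0,0.00016,0,0,1,0.05],[0,0,0.00016,0,0,1,0.05],[0,0,0.00016,0,0,1,0.05],[0,0,0,0,0,0,0.05]]'; python3 -c "from h import *;s=bot.read_state();print(s['moment'],s['joints'][5])"
```

```text
t: 17.55
eef_pos: [0.4875, 0.0758, 0.1539]
tcp_rot: [0.457, 0.89, -0.001, -0.0]
wrist_force: [-2.0, -0.5, 12.3]
finger_gap: 0.0553
[-0.06990317  0.41560234 -0.07223861] -0.7075069386943145
t: 18.05
eef_pos: [0.4871, 0.0757, 0.1532]
tcp_rot: [0.604, 0.797, -0.001, -0.0]
wrist_force: [-3.5, -1.8, 13.3]
finger_gap: 0.0554
[-0.13058459  0.60282263 -0.07393625] -0.3584317466808579
```

```bash
python3 -m inch '[[0,-0.0004,0,0,0,1,0.05],[0,0,0.0001,0,0,1,0.05],[0,0,0.00016,0,0,1,0.05],[0,0,0.00016,0,0,1,0.05],[0,0,0,0,0,0,0.05]]'; python3 -c "from h import *;s=bot.read_state();print(s['moment'],s['joints'][5])"; python3 -m inch '[[0,0,0.00016,0,0,1,0.05],[0,0,0.00016,0,0,1,0.05],[0,0,0.00016,0,0,1,0.05],[0,0,0.00016,0,0,1,0.05],[0,0,0,0,0,0,0.05]]'; python3 -c "from h import *;s=bot.read_state();print(s['moment'],s['joints'][5])"
```

```text
t: 18.55
eef_pos: [0.4867, 0.0756, 0.1526]
tcp_rot: [0.734, 0.68, -0.001, -0.0]
wrist_force: [-3.0, -0.8, 11.2]
finger_gap: 0.0554
[-0.11471559  0.48880678 -0.05765505] -0.00968255201234191
t: 19.05
eef_pos: [0.4864, 0.0757, 0.1519]
tcp_rot: [0.84, 0.542, -0.001, -0.0]
wrist_force: [-4.7, -0.2, 12.3]
finger_gap: 0.0555
[ 0.05937187  0.67008864 -0.10146157] 0.33944597127348847
```

```bash
python3 -m inch '[[0,-0.0003,0.00016,0,0,1,0.05],[0,0,0.00016,0,0,1,0.05],[0,0,0,0,0,0,0.05]]'; python3 -c "from h import *;s=bot.read_state();print(s['moment'],s['joints'][5])"; python3 -m inch '[[0,0,0.00016,0,0,1,0.05],[0,0,0.00016,0,0,1,0.05],[0,0,0,0,0,0,0.05]]'; python3 -c "from h import *;s=bot.read_state();print(s['moment'],s['joints'][5])"
```

```text
t: 19.35
eef_pos: [0.4862, 0.0759, 0.1516]
tcp_rot: [0.884, 0.467, -0.001, 0.0]
wrist_force: [-4.8, -1.0, 12.4]
finger_gap: 0.0551
[-0.06172255  0.63245167 -0.0653113 ] 0.5141855200197376
t: 19.65
eef_pos: [0.4861, 0.0759, 0.1513]
tcp_rot: [0.922, 0.388, -0.001, -0.0]
wrist_force: [-4.5, -0.8, 12.7]
finger_gap: 0.0556
[ 0.03691643  0.71744309 -0.0360749 ] 0.6886420480280593
```

```bash
python3 -m inch '[[-0.0003,-0.0003,0.00012,0,0,1,0.05],[0,0,0.00016,0,0,1,0.05],[0,0,0,0,0,0,0.05]]'; python3 -c "from h import *;s=bot.read_state();print(s['moment'],s['joints'][5])"; python3 -m inch '[[0,0,0.0001,0,0,1,0.05],[0,0,0.0001,0,0,1,0.05],[0,0,0,0,0,0,0.05]]'; python3 -c "from h import *;s=bot.read_state();print(s['moment'],s['joints'][5])"
```

```text
t: 19.95
eef_pos: [0.4859, 0.0761, 0.1511]
tcp_rot: [0.952, 0.306, -0.001, 0.0]
wrist_force: [-3.7, 1.1, 12.8]
finger_gap: 0.0553
[ 0.12072936  0.5590905  -0.07988378] 0.8630639697576732
t: 20.25
eef_pos: [0.4859, 0.0762, 0.151]
tcp_rot: [0.975, 0.222, -0.001, 0.0]
wrist_force: [-3.5, 0.7, 13.7]
finger_gap: 0.0557
[ 0.28121584  0.67681291 -0.00226133] 1.037589355511906
```

```bash
python3 -m inch '[[-0.0003,0,-0.0003,0,0,1,0.05],[0,0,0,0,0,0,0.05]]'; python3 -c "from h import *;s=bot.read_state();print(s['moment'],s['joints'][5])"; python3 -m inch '[[0,0,0,0,0,1,0.05],[0,0,0,0,0,0,0.05]]'; python3 -c "from h import *;s=bot.read_state();print(s['moment'],s['joints'][5])";python3 -m inch '[[0,0,0,0,0,1,0.05],[0,0,0,0,0,0,0.05]]'; python3 -c "from h import *;s=bot.read_state();print(s['moment'],s['joints'][5])"
```

```text
t: 20.45
eef_pos: [0.4858, 0.0763, 0.1511]
tcp_rot: [0.984, 0.179, -0.001, -0.0]
wrist_force: [-2.7, 2.4, 11.6]
finger_gap: 0.0556
[ 0.35243377  0.37722186 -0.00116905] 1.1244256943247557
t: 20.65
eef_pos: [0.4857, 0.0764, 0.1511]
tcp_rot: [0.991, 0.136, -0.001, -0.0]
wrist_force: [-2.7, 1.8, 10.7]
finger_gap: 0.0553
[ 0.39672977  0.37883272 -0.00772626] 1.2117307770866914
t: 20.85
eef_pos: [0.4857, 0.0764, 0.1511]
tcp_rot: [0.996, 0.093, -0.001, -0.0]
wrist_force: [-2.1, 1.9, 10.7]
finger_gap: 0.0553
[0.45694348 0.44227616 0.01136625] 1.2989985175524787
```

```bash
python3 -m inch '[[0,0,-0.0002,0,0,1,0.05],[0,0,0,0,0,0,0.05]]'; python3 -c "from h import *;s=bot.read_state();print(s['moment'],s['joints'][5])"; python3 -m inch '[[0,0,0,0,0,1,0.05],[0,0,0,0,0,0,0.05]]'; python3 -c "from h import *;s=bot.read_state();print(s['moment'],s['joints'][5])";python3 -m inch '[[0,0,0,0,0,1,0.05],[0,0,0,0,0,0,0.05]]'; python3 -c "from h import *;s=bot.read_state();print(s['moment'],s['joints'][5])"
```

```text
t: 21.05
eef_pos: [0.4857, 0.0765, 0.1511]
tcp_rot: [0.999, 0.049, -0.001, -0.0]
wrist_force: [-0.7, 2.3, 9.3]
finger_gap: 0.0552
[ 0.55013447  0.28572114 -0.01382434] 1.3862015678436184
t: 21.25
eef_pos: [0.4857, 0.0766, 0.1511]
tcp_rot: [1.0, 0.006, -0.001, -0.0]
wrist_force: [-2.5, 3.8, 10.0]
finger_gap: 0.0555
[0.60645343 0.28978783 0.02466579] 1.473506673751056
t: 21.45
eef_pos: [0.4857, 0.0767, 0.1511]
tcp_rot: [0.999, -0.038, -0.001, -0.0]
wrist_force: [-1.5, 5.0, 9.4]
finger_gap: 0.0556
[ 0.6843774   0.33042723 -0.03985257] 1.5607513800564077
```

```bash
python3 -m inch '[[-0.0002,-0.0005,0,0,0,1,0.05],[0,0,0,0,0,0,0.05]]'; python3 -c "from h import *;s=bot.read_state();print(s['moment'],s['joints'][5])"; python3 -m inch '[[0,0,0,0,0,1,0.05],[0,0,0,0,0,0,0.05]]'; python3 -c "from h import *;s=bot.read_state();print(s['moment'],s['joints'][5])";python3 -m inch '[[0,0,0,0,0,1,0.05],[0,0,0,0,0,0,0.05]]'; python3 -c "from h import *;s=bot.read_state();print(s['moment'],s['joints'][5])"
```

```text
t: 21.65
eef_pos: [0.4857, 0.0768, 0.1511]
tcp_rot: [0.997, -0.082, -0.001, 0.0]
wrist_force: [-1.1, 2.9, 8.9]
finger_gap: 0.055
[ 0.45690875  0.20392951 -0.03327569] 1.6490601222130028
t: 21.85
eef_pos: [0.4857, 0.0769, 0.1511]
tcp_rot: [0.992, -0.125, -0.001, -0.0]
wrist_force: [-1.4, 2.7, 9.3]
finger_gap: 0.0552
[0.48590975 0.19240237 0.01022091] 1.736338504186949
t: 22.05
eef_pos: [0.4857, 0.077, 0.1511]
tcp_rot: [0.986, -0.168, -0.001, -0.0]
wrist_force: [-1.9, 2.9, 9.4]
finger_gap: 0.0551
[0.5648578  0.12977599 0.03477103] 1.823609974882597
```

```bash
python3 -m inch '[[0,-0.0003,0,0,0,1,0.05],[0,0,0,0,0,0,0.05]]'; python3 -c "from h import *;s=bot.read_state();print(s['moment'],s['joints'][5])"; python3 -m inch '[[0,0,0,0,0,1,0.05],[0,0,0,0,0,0,0.05]]'; python3 -c "from h import *;s=bot.read_state();print(s['moment'],s['joints'][5])";python3 -m inch '[[0,0,0,0,0,1,0.05],[0,0,0,0,0,0,0.05]]'; python3 -c "from h import *;s=bot.read_state();print(s['moment'],s['joints'][5])"
```

```text
t: 22.25
eef_pos: [0.4858, 0.0771, 0.1511]
tcp_rot: [0.978, -0.211, -0.001, 0.0]
wrist_force: [-0.6, 2.7, 9.4]
finger_gap: 0.0556
[ 0.43547152  0.26595291 -0.02264896] 1.9114923254147163
t: 22.45
eef_pos: [0.4858, 0.0772, 0.1511]
tcp_rot: [0.967, -0.253, -0.001, 0.0]
wrist_force: [-1.6, 2.5, 8.1]
finger_gap: 0.0553
[ 0.46800476  0.18929895 -0.01276056] 1.9987384687954608
t: 22.65
eef_pos: [0.4858, 0.0773, 0.151]
tcp_rot: [0.955, -0.295, -0.001, -0.0]
wrist_force: [-1.5, 3.8, 10.1]
finger_gap: 0.0551
[ 0.52783404  0.10761565 -0.0627486 ] 2.0860215558960635
```

```bash
python3 -m inch '[[0,-0.0003,-0.0005,0,0,0,0.05],[0,0,-0.0003,0,0,0,0.05],[0,0,0,0,0,0,0.05]]';  python3 -m inch '[[0,0,-0.0005,0,0,0,0.05],[0,0,0,0,0,0,0.05]]'; python3 -c "from h import *;s=bot.read_state();print(s['moment'],s['joints'][5])"
```

```text
t: 22.95
eef_pos: [0.4858, 0.0773, 0.1511]
tcp_rot: [0.956, -0.294, -0.001, 0.0]
wrist_force: [0.3, 1.9, 2.7]
finger_gap: 0.0552
t: 23.15
eef_pos: [0.4858, 0.0773, 0.1513]
tcp_rot: [0.956, -0.294, -0.001, 0.0]
wrist_force: [1.8, 2.3, -3.2]
finger_gap: 0.0553
[ 0.34237785 -0.29011324 -0.05453699] 2.0841066775639923
```

```bash
python3 -m inch '[[0,0,0.0005,0,0,1,0.05],[0,0,0,0,0,0,0.05]]'; python3 -c "from h import *;s=bot.read_state();print(s['moment'],s['joints'][5])"; python3 -m inch '[[0,0,0.0001,0,0,1,0.05],[0,0,0,0,0,0,0.05]]'; python3 -c "from h import *;s=bot.read_state();print(s['moment'],s['joints'][5])";python3 -m inch '[[0,0,0,0,0,1,0.05],[0,0,0,0,0,0,0.05]]'; python3 -c "from h import *;s=bot.read_state();print(s['moment'],s['joints'][5])"
```

```text
t: 23.35
eef_pos: [0.4859, 0.0774, 0.1511]
tcp_rot: [0.942, -0.336, -0.001, 0.0]
wrist_force: [1.1, 1.4, -0.4]
finger_gap: 0.0554
[ 0.33973703 -0.01116347 -0.02430671] 2.172229166368184
t: 23.55
eef_pos: [0.486, 0.0774, 0.1511]
tcp_rot: [0.927, -0.376, -0.001, 0.0]
wrist_force: [0.4, 2.8, -0.7]
finger_gap: 0.0554
[ 0.44561751  0.00769689 -0.07069021] 2.2576120968823337
t: 23.75
eef_pos: [0.486, 0.0775, 0.151]
tcp_rot: [0.91, -0.415, -0.001, 0.0]
wrist_force: [-0.8, 2.8, -2.0]
finger_gap: 0.0556
[ 0.50217621 -0.13746029 -0.04656021] 2.3437274572456923
```

```bash
python3 -m inch '[[0,0,0.0002,0,0,1,0.05],[0,0,0,0,0,0,0.05]]'; python3 -c "from h import *;s=bot.read_state();print(s['moment'],s['joints'][5])"; python3 -m inch '[[0,-0.0003,0.0001,0,0,1,0.05],[0,0,0,0,0,0,0.05]]'; python3 -c "from h import *;s=bot.read_state();print(s['moment'],s['joints'][5])"
```

```text
t: 23.95
eef_pos: [0.4861, 0.0775, 0.151]
tcp_rot: [0.891, -0.454, -0.0, 0.0]
wrist_force: [-0.1, 2.9, -0.8]
finger_gap: 0.0553
[ 0.60670515 -0.03938491 -0.05368407] 2.4302922392296367
t: 24.15
eef_pos: [0.4862, 0.0775, 0.1509]
tcp_rot: [0.87, -0.493, -0.001, 0.0]
wrist_force: [-1.6, 3.4, -1.0]
finger_gap: 0.0555
[ 0.47054552  0.2469137  -0.07298056] 2.5175450343653165
```

```bash
python3 - <<'E'
from h import *
p,d,st=snap('wrist','w8');print(st['eef_pos'],st['wrist_force'],st['moment'],st['joints'][5],st['joint_efforts'])
C=cloud('wrist',d,st)
m=(p.max(2)<110)&(np.hypot(C[...,0]-.487,C[...,1]-.076)<.006)
print(np.median(C[m],0),m.sum())
E
```

```text
[0.48623524 0.07753001 0.15092119] [-1.56086053  3.40600723 -0.95497345] [ 0.47054552  0.2469137  -0.07298056] 2.5175450343653165 [ -1.48068119 -37.04408526 -33.14859152  -0.83646823  -0.41999568
   0.73019944]
[0.48727849 0.07576202 0.1823093 ] 548
```

View pics/w8.png

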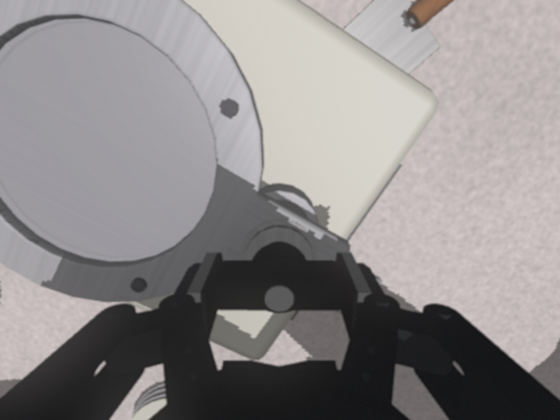

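```bash
python3 -m inch '[[0,0,0,0,0,0.5,0.05],[0,0,0,0,0,0,0.05]]'; python3 -c "from h import *;s=bot.read_state();print(s['moment'],s['joints'][5],s['joint_efforts'][5])"; python3 -m inch '[[0,0,0,0,0,0.5,0.05],[0,0,0,0,0,0,0.05]]'; python3 -c "from h import *;s=bot.read_state();print(s['moment'],s['joints'][5],s['joint_efforts'][5])"
```

```text
t: 24.4
eef_pos: [0.4863, 0.0776, 0.1509]
tcp_rot: [0.859, -0.511, -0.001, 0.0]
wrist_force: [-1.4, 4.2, -1.4]
finger_gap: 0.0551
[ 0.58640895  0.19564782 -0.08558121] 2.561109573124702 0.29722608625888824
t: 24.6
eef_pos: [0.4863, 0.0776, 0.1509]
tcp_rot: [0.848, -0.53, -0.0, 0.0]
wrist_force: [-2.0, 3.6, -1.0]
finger_gap: 0.0552
[0.61264593 0.23071071 0.00662129] 2.6051376335163208 0.4371868818998337
```

```bash
python3 -m inch '[[0,-0.0003,-0.0004,0,0,0,0.05],[0,0,0,0,0,0,0.05]]'; python3 -c "from h import *;s=bot.read_state();print(s['eef_pos'],s['moment'],s['joints'][5],s['joint_efforts'][5])"; python3 -m inch '[[0,0,0.0009,0,0,0,0.05],[0,0,0,0,0,0,0.05]]'; python3 -c "from h import *;s=bot.read_state();print(s['eef_pos'],s['moment'],s['joints'][5],s['joint_efforts'][5])"
```

```text
t: 24.8
eef_pos: [0.4863, 0.0776, 0.1509]
tcp_rot: [0.848, -0.531, -0.001, 0.0]
wrist_force: [-1.6, 2.6, -5.1]
finger_gap: 0.055
[0.48631932 0.0776391  0.15093452] [0.57122194 0.25540981 0.0605259 ] 2.6063457047395753 0.09444845141842961
t: 25.0
eef_pos: [0.4864, 0.0776, 0.1509]
tcp_rot: [0.847, -0.531, -0.001, 0.0]
wrist_force: [-4.4, 2.7, 0.8]
finger_gap: 0.0554
[0.48640685 0.07760155 0.15088292] [0.50643148 0.8547156  0.09415251] 2.607189666557177 0.1125652645714581
```

```bash
python3 -m inch '[[0,0,0,0,0,0,0.062],[0,0,0,0,0,0,0.075],[0,0,0,0,0,0,0.085],[0,0,0,0,0,0,0.085]]'; python3 -m inch '[[0,0,-0.01,0,0,0,0.085],[0,0,-0.03,0,0,0,0.085],[0,0,-0.045,0,0,0,0.085],[0,0,-0.045,0,0,0,0.085],[0,0,0,0,0,0,0.085],[0,0,0,0,0,0,0.085]]'
python3 - <<'E'
from h import *
p,d,st=snap('wrist','w9');print(st['eef_pos'],st['wrist_force'],st['joints'])
C=cloud('wrist',d,st)
m=(p.max(2)<110)&(np.hypot(C[...,0]-.487,C[...,1]-.076)<.006)
print(np.median(C[m],0),m.sum())
q,d,_=snap('scene','s9')
cv2.imwrite('pics/s9c.png',cv2.resize(q[130:330,200:400,::-1],None,fx=3,fy=3,interpolation=2))
E
```

```text
t: 25.4
eef_pos: [0.4875, 0.0773, 0.1511]
tcp_rot: [0.847, -0.532, 0.001, -0.0]
wrist_force: [0.2, 0.1, 0.7]
finger_gap: 0.0851
t: 26.0
eef_pos: [0.4879, 0.0775, 0.2828]
tcp_rot: [0.847, -0.531, 0.002, -0.001]
wrist_force: [-0.0, 0.2, 0.4]
finger_gap: 0.0851
[0.48787965 0.0775078  0.28276038] [-0.04650361  0.1910869   0.4222536 ] [-8.31600359e-02 -4.85129110e-02  1.74520713e+00 -1.09752310e-04
  1.44077962e+00  2.60830876e+00]
[0.48707066 0.07589022 0.1823079 ] 160
```

View pics/w9.png

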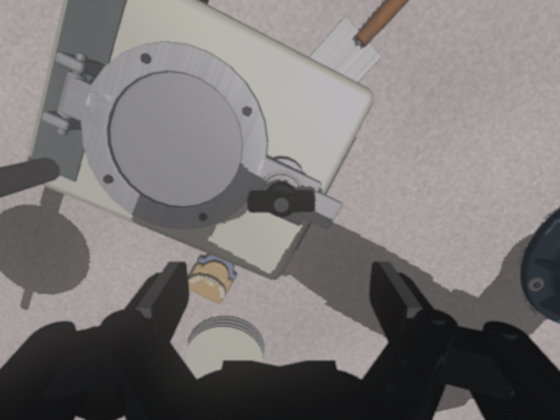

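View pics/s9c.png

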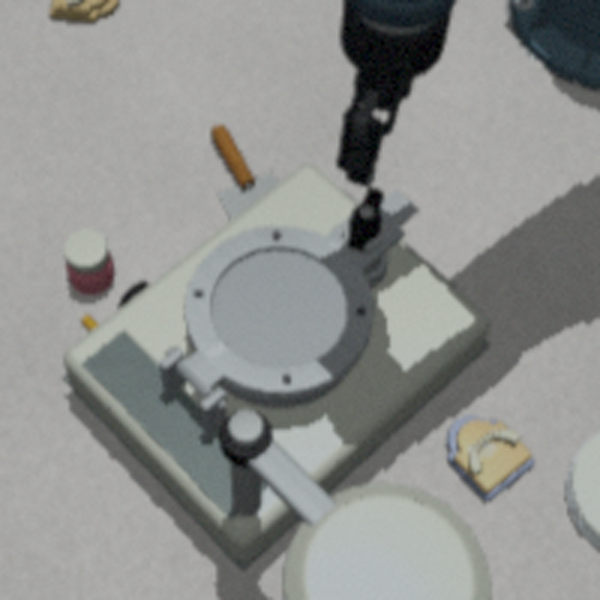

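```bash
python3 -c "
from station import bot
print(bot.sign_off())"
```

```text
the job is handed in; nothing more can be done
None
```

The clamp frame is shut and its wing screw is fully home. I handed the job in at about 26 s of the 72 s, with the gripper open and clear.

- **Shutting the frame:** I pushed the tab down along its arc until the frame met its stop. The last push went further than it needed to: the wrist force peaked at about 42 N upward with 18 N sideways, through the fingertips.
- **Starting the thread:** I gripped the wing by its ends and pressed until the thread ends met. The wrist read 7 to 10 N, which includes 3 to 4 N of spring. I turned it backward about 1.2 rad until the pressing force fell away. Pressing further then took the screw about 5.5 mm lower before it touched again.
- **Driving it home:** I turned it forward about 4 rad, against the 3.5 rad you gave as typical. The wrist read 11 to 14 N on the way down, including about 5 N of spring. The shoulder touched the lug after about 2.3 rad. About 1.3 rad more took up the play, and I stopped about 0.4 rad into tightening.

**Last checks:**
- With the screw let go, the wing stays 13.1 mm below its raised height.
- A 5 N upward pull before I let go moved it only about 0.05 mm.
- The frame is shut in the final pictures. I saw nothing disturbed, but I did not measure the bench items' positions before and after.

**Less certain:**
- The moment and joint-torque readings were too noisy to confirm how tight the screw is. I judged that from the turn angle and the upward pull.
- While turning, the wrist felt up to about 6 N of sideways force from small misalignment, which I corrected as I went.

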